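Load a coupling nut into the blast cabinet through its dust flap and start it

TASK

Load the long coupling nut into the small blast cabinet for cleaning: lay it on the infeed tray and push it in through the spring dust flap until it drops off the inner edge of the tray to the cabinet floor and the flap swings fully shut behind it. Only when the nut is in and the flap is shut, press the plunger of the start valve down to its stop and let it spring back up. Leave the wood block, the rusty nut and the short bolt lying where they are.

Things in the scene. Friction and masses are not known exactly. Their poses are not given: they have to be found in the camera images.
- blast_cabinet: Grey sheet-steel bench blast cabinet, fixed, 230 wide (y), 155 deep (x), 235 high. Origin on the bench top under the middle of its front face; x points in through the port, y to the left seen from the front, z up. Front upright up to z 137, then leaning back (62 at the top) with a glass window. A level, slippery plastic-lined infeed tray (top at z 70) runs from x -140 through the port to x +18 inside.
- port (a point): Middle of the port's lower edge: on the tray's top, in the plane of the front face (cabinet x 0, y 0, z 70), axes as the cabinet's. Port 52 wide, 56 high, shut by the flap. The lintel stops an upright gripper; closed fingers slanted forward and down, 30 to 40 degrees from vertical, reach 15 mm past the front face. The tray ends 18 mm inside, with a free drop of 64 to the floor.
- tray_mid (a point): Point on the tray's top, on its centre line, 68 mm in front of the front face (cabinet z 70), axes as the cabinet's: a good place to lay the nut. Two lips along the tray, 45 apart inside (y -22.5 to +22.5), 3 thick and 14 high, guide a part; they flare at the tray's outer end, 140 mm in front of the face.
- flap (a joint): Steel flap (43 wide, 3 thick) in the port, hung from a hinge 58 above the tray and 6.5 behind the front face; its lower edge clears the tray by 2.5. Rad: 0 = shut (upright), positive as it swings inward, to 1.45; it cannot swing outward. A spring shuts it: 0.03 N m when shut, 0.09 N m at 1.4 rad, so 1 to 2 N at its lower edge, which drags on the nut as it passes below.
- nut_centre (a point): Centre of the dark steel hexagon coupling nut: 52 long (its y axis), 41 wide across corners (x), 36 high, about 0.29 kg (varies), lying on a flat on the bench left of the tray. Grip it by its end faces (52 apart): it fits between the tray's lips only lengthwise. Pushed from behind it tips over the inner edge and drops when its tail is 0 to 12 mm past the front face (feel or watch for it).
- plunger (a joint): Stroke of the start-valve plunger in m: 0 = up, 0.010 = fully down at its stop. Spring return: 4 N at the start of the stroke, 10 N at the stop; it springs back up by itself.
- plunger_top (a point): Centre of the top of the plunger's mushroom head (36 diameter, dark steel), 98 mm above the bench when up, on a slim aluminium valve in front of the cabinet at cabinet x -85, y -96. It moves straight down; press it straight down.
- big_nut_centre (a point): Bystander: centre of a flat rusty hexagon nut, 32x36x16, lying on the bench.
- bolt_centre (a point): Bystander: centre of a short hexagon bolt, 50 long, 20 wide, 18 high, lying on the bench.
- block_centre (a point): Bystander: centre of a dark wooden block, 62x90x29, lying near the front right of the bench.
Things that resemble listed ones, but are neither listed nor needed, are in the scene too. Several things look just like the part that bears nut_centre: the one meant starts farthest to the robot's left.

How it is judged:
By the outcome, as a careful person would: the job done as asked, in the order asked, and still so for the second after the job is handed in, with the robot touching nothing.
It also fails if it takes over 61 s, if anything falls off the work surface, if the arm or the gripper's body presses on something with over 40 N, if the wrist force passes 120 N, or if a joint passes its speed limit or range.

ROBOT

A 7-joint arm with a two-finger parallel gripper is mounted at the origin on a cart in front of the work surface, level with it; the furniture and walls round the work are solid. World frame = base frame: x ahead of the robot, y to its left, z up, the work surface at z = 0. Lengths are in m, angles in degrees, forces in N, time in s.
With the tool pointing down it reaches from about 0.4 to 0.9 m from the base axis. Payload 5.5 kg.
Tool frame: the origin (TCP) lies midway between the tips of the shut fingers; the grasp point (between the pads) lies r.tcp_to_grasp behind it (r.tcp_to_grasp is the distance from the TCP to the grasp point, in m); z points along the fingers, y is the line along which they close (so a half turn about z gives the same grasp; the last joint's range is limited). The gripper opens to 85 mm and grips with 20 to 120 N. Pads are 22 mm wide; open, the fingers measure 114 mm over their backs; the gripper's body (76 mm by 85 mm) begins 54 mm behind the grasp point. The pads swing forward as they close: fully open they stand 13 mm farther back than shut.
Start: joints at [81.658, 28.699, -24.465, 88.831, 12.651, 65.22, -12.049], TCP at [0.258, -0.596, 0.231] pointing down, gripper open.
Joint ranges: [-164.97, 164.97], [-17.58, 116.51], [-87.97, 89.64], [11.32, 138.91], [-80.73, 260.73], [10.89, 115.49], [-147.41, 147.41]. Speed limits (degrees/s): [147.25, 147.25, 180, 180, 180, 180, 180].

INTERFACE

Orientations are given as [roll, pitch, yaw] about the fixed x, y, z axes, in that order (R = Rz(yaw) Ry(pitch) Rx(roll)).
In Python, from bench import r gives the robot as it stands. The module is installed in compiled form; this text tells all that it offers. Calls block until the motion is done:
- r.movep(position, orientation): joint-space move of the TCP to a pose.
- r.line_to(position, frame=None, vel=0.15): straight line of the TCP; frame=None keeps the orientation; vel is the mean speed in m/s.
- r.move_j(angles): joint-space move.
- r.move_gripper(opening, force=None): finger opening in m; force is the grip in N (None keeps the last); returns when the fingers have stopped.
- r.sleep(seconds).
- r.ik(position, orientation): joint angles nearest the present ones, or None.
- r.read_state(): the state.
- r.camera(name): name is "side" or "top" or "wrist"; returns the picture (400x640x3 uint8, blue, green, red); there is no depth.
- r.camera_params(name): a dict with "fx", "fy", "cx", "cy" (pixels), "R" (3x3) and "t" (3): a world point X has camera coordinates R X + t; the wrist camera has in their place "T_tool_cam" (4x4, takes a point from camera to tool coordinates, whose origin is the TCP and whose axes are the flange's). Camera axes: x right, y down, z forward; pixel columns grow to the right and rows downward; lengths in m; the calibration is good to about 2 mm. A picture is of the moment at which its call begins: read the wrist's pose just before it. camera_params takes no time and is no camera call.
A pose or a line that the arm cannot do raises r.Unreachable and nothing moves.
- r.job_done(): hands the job in; it is judged then, once.
The state is a dict: "time": time; "joints": joint angles; "qd": joint speeds; "effort": joint torques, N m; "tool_pos": TCP position; "orientation": TCP orientation; "wrist_force": force on the tool from outside, world axes, zero at the start; "ft_torque": the same for the moment, N m; "gripper_width": finger opening in m; "finger_force": force on a finger pad.
Only numpy, scipy, OpenCV 4.12 (cv2) and the standard library are available. Lean on these libraries where they do the work, as an engineer would, in place of code of your own. Each camera call takes 0.05 s, during which the arm holds its last target. There are 200 camera calls.

## Working session

There is one attempt and no reset: what is moved stays moved. The work goes in short steps, each a Python script; the robot and the scene stay as the last script left them, time stands still between calls to the robot, and variables do not carry over. Pictures are saved under pics/ and viewed, at most 13 in all, crops included, and the job is handed in when it is done.

```bash
mkdir -p pics; python3 - <<'E'
from bench import r
import cv2
for n in ("top","side"):
    cv2.imwrite(f"pics/{n}0.png",r.camera(n)); p=r.camera_params(n); print(n,p)
print(r.camera_params("wrist"),r.tcp_to_grasp)
s=r.read_state();print(s["time"],s["tool_pos"],s["orientation"],s["gripper_width"])
E
```

```text
top {'fx': 511.7810031792542, 'fy': 511.7810031792542, 'cx': 314.3395292304072, 'cy': 202.916334324684, 'R': array([[-0.02311551, -0.99971319, -0.0062616 ],
       [-0.97636188,  0.02392104, -0.21481449],
       [ 0.21490267,  0.00114805, -0.9766348 ]]), 't': array([-0.01180278,  0.57205044,  1.00812488])}
side {'fx': 453.62203124964765, 'fy': 453.62203124964765, 'cx': 313.8960505787645, 'cy': 198.66009977814366, 'R': array([[ 0.99438293, -0.10342852,  0.02247491],
       [-0.03354402, -0.50935494, -0.85990252],
       [ 0.10038614,  0.85431849, -0.50996327]]), 't': array([-0.56760227,  0.09728159,  1.06709714])}
{'fx': 335.649001732464, 'fy': 335.649001732464, 'cx': 323.16284802934416, 'cy': 201.06828413765047, 'T_tool_cam': array([[-1.02151185e-03, -9.56774389e-01, -2.90829375e-01,
         7.47206771e-02],
       [ 9.99999329e-01, -8.18337134e-04, -8.20230601e-04,
        -3.13429915e-04],
       [ 5.46779154e-04, -2.90830018e-01,  9.56774582e-01,
        -1.43393008e-01],
       [ 0.00000000e+00,  0.00000000e+00,  0.00000000e+00,
         1.00000000e+00]])} 0.0187
0.1 [ 0.25809058 -0.59590448  0.23038059] [-1.79902206e+02 -2.33429750e-03  2.34251694e+01] 0.08539711604626207
```

View pics/top0.png

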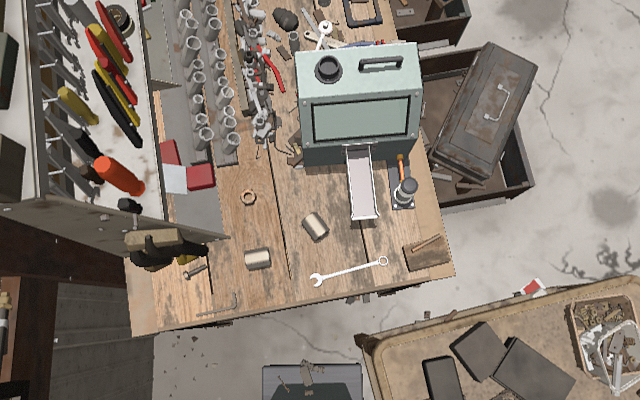

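View pics/side0.png

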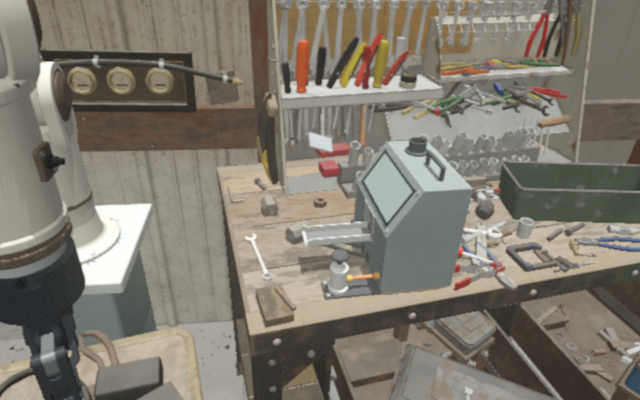

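The top view shows two candidate coupling nuts, at about (258,259) and (315,227). The leftmost one is the target. The tray runs from (358,147) to (364,218), the plunger is at (408,185), and the block is at (428,252). I'll zoom in next.

```bash
python3 - <<'E'
import cv2
i=cv2.imread("pics/top0.png")
cv2.imwrite("pics/topc.png",cv2.resize(i[130:280,235:435],None,fx=4,fy=4,interpolation=cv2.INTER_CUBIC))
E
```

```text
(no output)
```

View pics/topc.png

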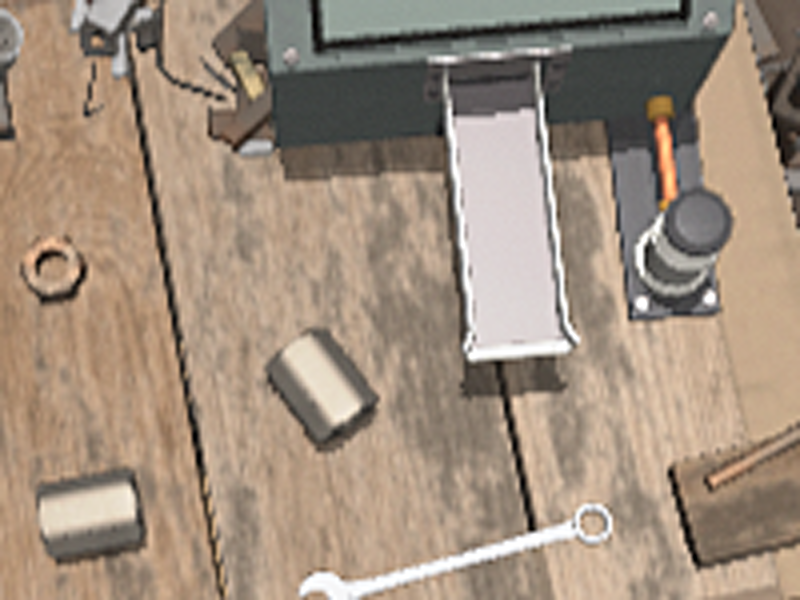

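```bash
cat > h.py <<'E'
from bench import r
import numpy as np, cv2
from scipy.spatial.transform import Rotation as Rn
def ray(name,uv,z,pose=None):
    """pixels -> points on plane z; pose=(pos,rpy) for the wrist camera"""
    p=r.camera_params(name)
    d=np.c_[(np.atleast_2d(uv)-[p["cx"],p["cy"]])/[p["fx"],p["fy"]],np.ones(len(np.atleast_2d(uv)))]
    if pose is None: c=-p["R"].T@p["t"]; d=d@p["R"]
    else:
        Rt=Rn.from_euler("xyz",pose[1],degrees=True).as_matrix(); T=p["T_tool_cam"]
        c=pose[0]+Rt@T[:3,3]; d=d@(Rt@T[:3,:3]).T
    return c+d*((z-c[2])/d[:,2:])
def snap(name,f):
    s=r.read_state(); pose=(np.array(s["tool_pos"]),np.array(s["orientation"]))
    i=r.camera(name); cv2.imwrite(f"pics/{f}.png",i); return i,pose
E
python3 - <<'E'
from h import *
np.set_printoptions(precision=4,suppress=True)
o=np.array([235,130]); f=lambda l:np.array(l)/4+o
print("nut top flat",ray("top",f([[40,487],[133,475],[138,515],[40,525]]),.036))
print("nut2",ray("top",f([[322,385]]),.036))
print("tray lipends",ray("top",f([[467,352],[578,345]]),.084),"back",ray("top",f([[446,112],[541,105]]),.084))
print("trayfloor",ray("top",f([[452,112],[536,108],[561,342],[473,350]]),.07))
print("cab bottom front corners",ray("top",f([[275,148]]),0))
print("plunger",ray("top",f([[698,222]]),.098))
print("bolt,block",ray("top",[[195,271],[428,252]],.02))
for yaw in (-180,-135,-90,-45,0,45,90,135,180):
    print(yaw,r.ik([.45,.1,.3],[180,0,yaw]),r.ik([.45,.1,.025],[180,0,yaw]) is not None)
E
```

```text
nut top flat [[0.4759 0.1227 0.036 ]
 [0.4811 0.0738 0.036 ]
 [0.46   0.0713 0.036 ]
 [0.4559 0.1226 0.036 ]]
nut2 [[ 0.5266 -0.0267  0.036 ]]
tray lipends [[ 0.5335 -0.1008  0.084 ]
 [ 0.5358 -0.1573  0.084 ]] back [[ 0.6611 -0.0948  0.084 ]
 [ 0.6637 -0.1444  0.084 ]]
trayfloor [[ 0.6654 -0.0989  0.07  ]
 [ 0.6665 -0.1433  0.07  ]
 [ 0.5402 -0.1504  0.07  ]
 [ 0.5371 -0.1049  0.07  ]]
cab bottom front corners [[ 0.6686 -0.0034  0.    ]]
plunger [[ 0.5952 -0.2196  0.098 ]]
bolt,block [[ 0.4395  0.2306  0.02  ]
 [ 0.4681 -0.2646  0.02  ]]
-180 [ 50.0243  13.0641 -73.7249 108.9924  13.548   67.857   61.5184] True
-135 [ 50.0243  13.0641 -73.7249 108.9924  13.548   67.857  106.5184] True
-90 None True
-45 [ -64.6173    3.6331   51.4244  111.9185   -3.1123   65.8458 -146.9745] True
0 [  51.4512   14.2162  -76.0177  108.9739   14.8714   68.2045 -119.7738] True
45 [ 31.0173   6.7796 -49.9759 109.3317   5.6615  66.3992 -66.0334] True
90 [ 41.6348   9.1397 -62.3894 109.1223   8.8047  66.8599 -23.9361] True
135 [ 41.6348   9.1397 -62.3894 109.1223   8.8047  66.8599  21.0639] True
180 [ 50.0243  13.0641 -73.7249 108.9924  13.548   67.857   61.5184] True
```

```bash
python3 - <<'E'
from h import *
r.movep([.585,-.13,.25],[180,0,183])
snap("wrist","w_tray"); s=r.read_state(); print(s["time"],s["tool_pos"],s["orientation"],s["joints"])
r.movep([.468,.0976,.15],[180,0,185])
snap("wrist","w_nut"); s=r.read_state(); print(s["time"],s["tool_pos"],s["orientation"],s["joints"],s["wrist_force"])
E
```

```text
2.2 [ 0.58476998 -0.13145807  0.24973111] [-1.79974270e+02 -2.95650161e-02 -1.77152705e+02] [ 53.56340056  33.47940228 -61.68813225  94.52265048  30.93907255
  70.9728255   78.19404277]
3.3167 [0.46965257 0.09637212 0.15047571] [-1.79990379e+02  8.11425564e-02 -1.75162552e+02] [ 36.44994195  28.86692604 -63.11809848 116.28914287  32.09541158
  54.24001907  51.25838964] [-0.31124361 -0.85603251 -0.52875217]
```

View pics/w_tray.png

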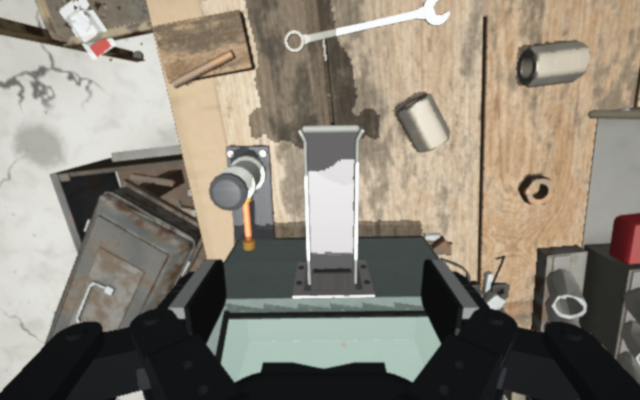

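View pics/w_nut.png

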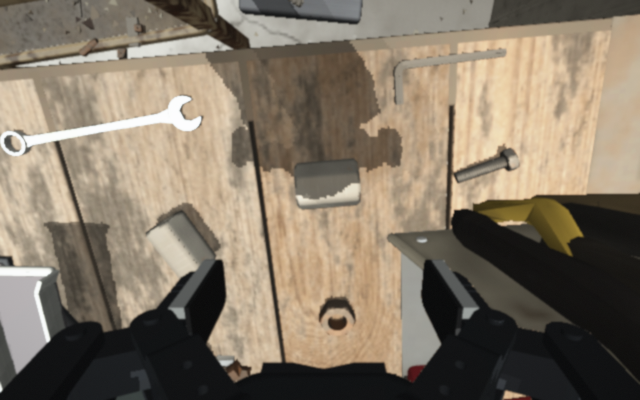

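```bash
python3 - <<'E'
from h import *
np.set_printoptions(precision=4,suppress=True)
g=cv2.imread("pics/w_tray.png"); 
pt=(np.array([.58477,-.13146,.24973]),[-179.974,-.0296,-177.1527]); pn=(np.array([.46965,.09637,.15048]),[-179.99,.081,-175.1626])
# bright lip edges per row
V=g.max(2).astype(int)
for row in (150,175,200,225,250): 
    l=V[row,290:375]; print(row,''.join('#' if v>200 else '+' if v>150 else '.' for v in l))
print("vert col332",[(y,V[y,332]) for y in range(118,136)],[(y,V[y,332]) for y in range(250,300,3)])
print("lip c",ray("wrist",[[333,150],[332,200],[332,250]],.084,pt),"outer end",ray("wrist",[[333,127],[332,268]],.07,pt))
print("plunger",ray("wrist",[[229,191]],.098,pt))
print("nut",ray("wrist",[[295.5,185],[359.5,183]],.034,pn),ray("wrist",[[297,207],[359,200]],.036,pn),)
n=cv2.imread("pics/w_nut.png"); cv2.imwrite("pics/cr.png",np.hstack([cv2.resize(n[140:240,270:390],None,fx=3.3,fy=3.3),cv2.resize(g[115:315,215:415],(396,396))[:330]]))
E
```

```text
150 +++++++++++++++++.................................................+++..........+.....
175 +++++++++++++++##++############################################+.######++++++++++####
200 +++++++++++++++################################################++#####++#####++++++++
225 ...............+###+###########################################+####+................
250 ................+###+#########################################++####.................
vert col332 [(118, np.int64(80)), (119, np.int64(82)), (120, np.int64(82)), (121, np.int64(78)), (122, np.int64(63)), (123, np.int64(42)), (124, np.int64(61)), (125, np.int64(124)), (126, np.int64(176)), (127, np.int64(198)), (128, np.int64(205)), (129, np.int64(202)), (130, np.int64(185)), (131, np.int64(160)), (132, np.int64(132)), (133, np.int64(110)), (134, np.int64(106)), (135, np.int64(106))] [(250, np.int64(227)), (253, np.int64(138)), (256, np.int64(103)), (259, np.int64(100)), (262, np.int64(101)), (265, np.int64(100)), (268, np.int64(78)), (271, np.int64(43)), (274, np.int64(84)), (277, np.int64(86)), (280, np.int64(87)), (283, np.int64(86)), (286, np.int64(88)), (289, np.int64(85)), (292, np.int64(87)), (295, np.int64(192)), (298, np.int64(168))]
lip c [[ 0.5554 -0.1233  0.084 ]
 [ 0.6034 -0.1216  0.084 ]
 [ 0.6559 -0.1186  0.084 ]] outer end [[ 0.5357 -0.1241  0.07  ]
 [ 0.6835 -0.1167  0.07  ]]
plunger [[ 0.5952 -0.2163  0.098 ]]
nut [[0.4635 0.0742 0.034 ]
 [0.4576 0.1249 0.034 ]] [[0.4812 0.0767 0.036 ]
 [0.4711 0.1259 0.036 ]]
```

View pics/cr.png

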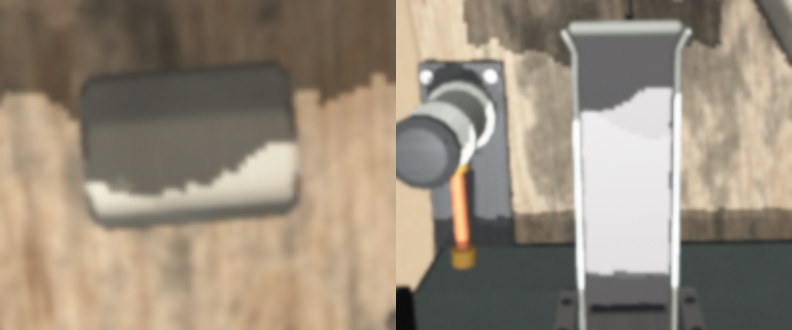

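```bash
python3 - <<'E'
from h import *
np.set_printoptions(precision=4,suppress=True)
def st(t):
    s=r.read_state(); print(t,round(s["time"],2),s["tool_pos"],s["orientation"],s["gripper_width"],s["finger_force"],s["wrist_force"]); return s
r.movep([.4665,.099,.09],[180,0,186]); r.line_to([.4665,.099,.005],vel=.1); st("down")
r.move_gripper(.03,50); s=st("grip")
if s["gripper_width"]<.045: raise SystemExit
r.line_to([.4665,.099,.17],vel=.2); st("lift")
r.movep([.606,-.1225,.17],[180,0,93.2]); r.line_to([.606,-.1225,.11],vel=.12); st("above")
snap("wrist","w_above"); snap("side","s_above")
for y in (30,-30):pass
p=[.676,-.119]
for f in (3.2,183.2):
  for t in (30,35,40):
    R=Rn.from_euler("z",f-0,degrees=True) if f<90 else Rn.from_euler("z",f,degrees=True)
    # tool z = forward/down along cabinet x
    e=[180,(-t if f<90 else t),f]
    print(e,Rn.from_euler("xyz",e,degrees=True).as_matrix()[:,2],[r.ik([.676+d,-.119,.083],e) for d in (-.115,.014)])
E
```

```text
down 4.67 [0.467  0.0992 0.0055] [ 179.9928    0.0541 -173.9959] 0.0854789720592486 0.0 [0.1279 0.2389 0.3216]
grip 5.08 [0.467  0.099  0.0058] [-179.9649    0.0676 -174.0016] 0.05151706739046516 50.75521336045085 [-1.2964 -0.9312  7.4038]
lift 6.06 [0.4656 0.0983 0.1689] [-179.9763   -0.1061 -174.023 ] 0.05135742844601531 52.01767904133703 [ 0.5174 -0.6499 -2.5138]
above 7.73 [ 0.6063 -0.122   0.1103] [179.9738  -0.0183  93.2479] 0.05150786848247816 52.03895050614847 [ 0.6735  1.0948 -1.9757]
[180, -30, 3.2] [ 0.4992  0.0279 -0.866 ] [array([-43.0285,  57.1585,  77.4801, 132.6982, 254.0347,  61.4073,
        11.4508]), array([  0.5775,  31.3293,  13.2206, 114.9519, -71.2913,  14.2106,
        -9.4949])]
[180, -35, 3.2] [ 0.5727  0.032  -0.8192] [array([ 26.9554,  23.4565, -12.0879, 134.1325, 213.8599,  12.2469,
        75.1892]), array([-40.8523,  67.5552,  77.2444, 119.8101, 246.2756,  65.0648,
         2.3708])]
[180, -40, 3.2] [ 0.6418  0.0359 -0.766 ] [array([ 60.7856,  34.4012, -49.1696, 136.2485, 157.456 ,  19.1551,
       142.6946]), array([ 43.06  ,  37.1386, -36.5486, 120.5861, 147.79  ,  12.2739,
       146.8956])]
[180, 30, 183.2] [ 0.4992  0.0279 -0.866 ] [array([ 66.6782,  38.6144, -61.9094, 129.6844,  94.4682,  22.052 ,
        24.4098]), array([ 42.4384,  37.0929, -39.3089, 113.5727,  66.2888,  14.6102,
        46.39  ])]
[180, 35, 183.2] [ 0.5727  0.032  -0.8192] [array([ 65.2786,  36.719 , -57.2469, 133.0936, 121.4852,  18.1089,
        -1.6925]), array([ 51.0888,  41.5696, -49.1533, 117.0138,  99.1756,  17.4499,
        18.6541])]
[180, 40, 183.2] [ 0.6418  0.0359 -0.766 ] [array([ 67.7533,  39.6553, -57.9722, 136.094 , 142.9439,  22.3498,
       -19.3274]), array([ 54.3375,  43.9462, -51.5387, 120.2721, 124.6658,  19.4188,
        -3.5614])]
```

View pics/w_above.png

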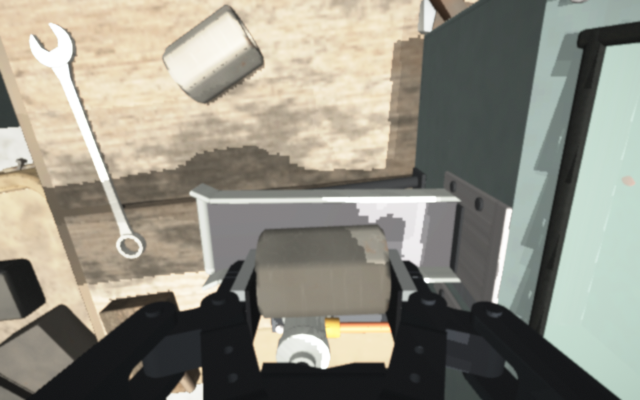

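```bash
python3 - <<'E'
from h import *
np.set_printoptions(precision=4,suppress=True)
p=(np.array([.6063,-.122,.1103]),[179.974,-.018,93.248])
print("lip L",ray("wrist",[[230,197],[330,197],[440,196]],.084,p),"lip R",ray("wrist",[[215,278],[440,281]],.084,p))
print("nut corner L",ray("wrist",[[265,229],[325,227],[380,225]],.123,p),"front face edge(bottom of face/tray)",ray("wrist",[[458,265]],.07,p))
i=cv2.imread("pics/w_above.png");V=i.max(2)
print("col 230",V[185:215,230],V[265:290,230]); print("col 430",V[185:215,430],V[265:295,430]); print("col325",V[220:240,325])
E
```

```text
lip L [[ 0.5563 -0.0994  0.084 ]
 [ 0.6088 -0.0964  0.084 ]
 [ 0.6666 -0.0927  0.084 ]] lip R [[ 0.5466 -0.1478  0.084 ]
 [ 0.6744 -0.1427  0.084 ]]
nut corner L [[ 0.5811 -0.1006  0.123 ]
 [ 0.6061 -0.0983  0.123 ]
 [ 0.6289 -0.0961  0.123 ]] front face edge(bottom of face/tray) [[ 0.6896 -0.139   0.07  ]]
col 230 [106 108 109 110 115 121 126 128 128 129 129 131 144 185 224 234 234 228
 199 151 135 133 133 133 133 134 134 134 134 134] [100  76  54  37  29  30  37  40  33  28  30  37  40  33  29  27  27  27
  26  28  29  32  40  52  69]
col 430 [ 79  81  84  98 118 128 130 132 134 140 166 233 254 255 255 255 253 203
 137 131 130 130 131 131 130 130 130 129 129 130] [129 129 128 130 131 131 130 129 130 130 134 142 170 220 242 246 238 200
 118  78  76  75  74  68  60  51  40  32  30  27]
col325 [132 133 132 133 132 127 108  82  78  83  89  94 100 102 103 104 105 105
 106 106]
```

The grip is good, and the nut sits about 2–3 mm left of the hand centre. The lips are at rows ~199 and ~280, and the nut's left corner is at row 227. I'll shift right slightly, lay it down and check.

```bash
python3 - <<'E'
from h import *
np.set_printoptions(precision=4,suppress=True)
def st(t):
    s=r.read_state(); print(t,round(s["time"],2),s["tool_pos"],s["orientation"],s["gripper_width"],s["wrist_force"]); return s
r.line_to([.606,-.1248,.11],vel=.05)
for z in (.085,.0768):
    r.line_to([.606,-.1248,z],vel=.06); st("low")
r.move_gripper(.068); st("open")
r.line_to([.606,-.1248,.19],vel=.2)
snap("wrist","w_laid"); st("up")
r.move_gripper(0,30)
e=[180,35,183.5]
for P in ([.545,-.126,.17],[.545,-.126,.08],[.688,-.118,.08]): print(P,r.ik(P,e))
E
```

```text
low 8.65 [ 0.6058 -0.1246  0.0845] [-179.9542   -0.0267   93.2106] 0.051395866614905306 [-0.3507  0.2212 -2.4124]
low 8.93 [ 0.6058 -0.1247  0.0765] [-179.9679   -0.0083   93.1999] 0.05121291820861363 [ 0.0151  0.2911 -2.7017]
open 9.24 [ 0.6064 -0.1248  0.0772] [179.9573   0.0123  93.2018] 0.06805942054307951 [-0.1856 -0.0361 -0.4387]
up 10.01 [ 0.6047 -0.1249  0.1883] [-179.8475   -0.0262   93.1918] 0.0681644714865185 [-0.685   0.6371 -0.3981]
[0.545, -0.126, 0.17] [ 82.2431  27.9209 -74.1464 132.2028  73.3408  15.0592  43.5642]
[0.545, -0.126, 0.08] [ 78.8501  52.3213 -74.4636 134.4211 111.0597  33.6664  18.8132]
[0.688, -0.118, 0.08] [ 51.1499  41.8085 -49.0843 117.2923 100.5074  17.3483  17.7354]
```

View pics/w_laid.png

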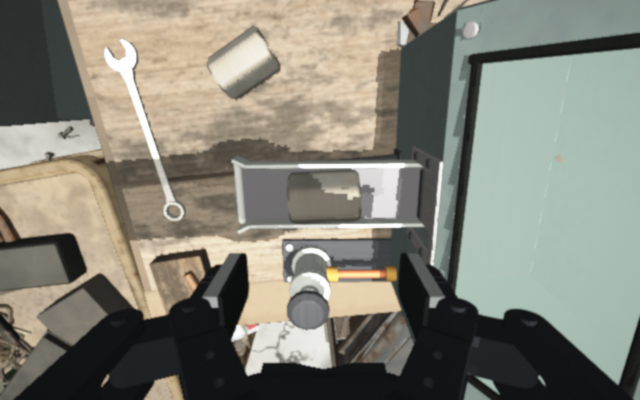

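The nut lies flat between the lips, with columns 289–360 and rows 170–222. The lips are at rows 164 and 225. Next comes the push.

```bash
python3 - <<'E'
from h import *
np.set_printoptions(precision=4,suppress=True)
def st(t):
    s=r.read_state(); print(t,round(s["time"],2),s["tool_pos"],s["wrist_force"]); return s
e=[180,35,183.5]; c=lambda d,z:[.676+d,-.1182+.0611*d,z]
r.movep(c(-.135,.17),e); st("a")
r.line_to(c(-.13,.081),vel=.12); st("b")
for d in (-.1,-.08,-.06,-.04,-.025,-.015,-.01,-.006,-.002,.002,.005,.008,.011):
    r.line_to(c(d,.081),vel=.06); s=st(d)
    if abs(s["wrist_force"][0])>20 or abs(s["wrist_force"][1])>20: print("STOP");break
snap("wrist","w_push"); i,_=snap("side","s_push")
cv2.imwrite("pics/s_pushc.png",np.hstack([cv2.resize(i[150:310,270:430],None,fx=2.5,fy=2.5),cv2.imread("pics/w_push.png")[:,120:520]]))
E
```

```text
a 11.6 [ 0.5422 -0.128   0.1708] [-0.1939 -0.2426  0.2207]
b 12.66 [ 0.5468 -0.1262  0.0815] [ 0.558  -0.0703 -0.8586]
-0.1 13.31 [ 0.576  -0.124   0.0809] [-0.1391 -1.4262 -0.6113]
-0.08 13.79 [ 0.5965 -0.1229  0.0811] [-0.7464  0.7621 -0.6165]
-0.06 14.28 [ 0.6165 -0.1216  0.0811] [-0.7625  0.5264  0.3369]
-0.04 14.76 [ 0.6365 -0.1204  0.0811] [-0.119   0.4248 -0.7325]
-0.025 15.16 [ 0.6515 -0.1196  0.0813] [ 0.6153 -0.2777  1.1334]
-0.015 15.47 [ 0.6614 -0.1191  0.0813] [-0.1049  0.4024  0.1764]
-0.01 15.72 [ 0.6665 -0.1188  0.0812] [ 0.1971 -0.053  -0.0361]
-0.006 15.97 [ 0.6704 -0.1185  0.0811] [ 0.6301 -0.1411 -0.0052]
-0.002 16.23 [ 0.6741 -0.1183  0.081 ] [-0.9659 -0.4321  0.8681]
0.002 16.48 [ 0.6781 -0.1181  0.0809] [-1.204  -0.7747 -0.0003]
0.005 16.73 [ 0.6811 -0.1179  0.081 ] [-1.3603 -0.9663  0.1621]
0.008 16.98 [ 0.6841 -0.1177  0.081 ] [-1.0909 -0.2785  0.4648]
0.011 17.23 [ 0.6871 -0.1175  0.081 ] [-1.57    0.1624 -0.2168]
```

View pics/s_pushc.png

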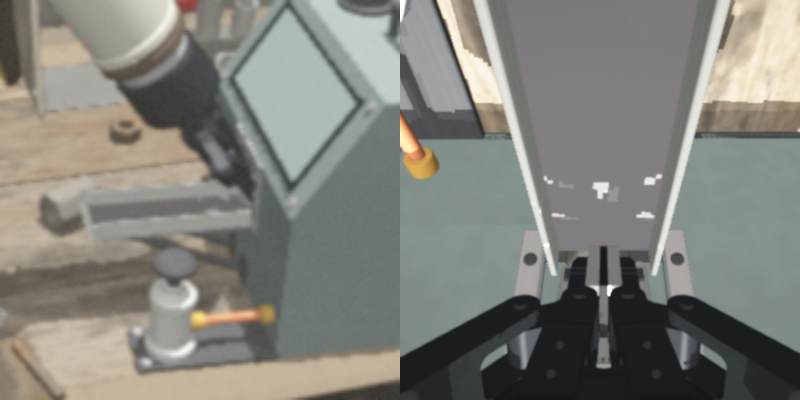

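The tray outside is empty, and the fingers are 11 mm inside the port. I'll nudge a little deeper, withdraw and inspect the flap.

```bash
python3 - <<'E'
from h import *
np.set_printoptions(precision=4,suppress=True)
def st(t):
    s=r.read_state(); print(t,round(s["time"],2),s["tool_pos"],s["wrist_force"]); return s
c=lambda d,z:[.676+d,-.1182+.0611*d,z]
r.line_to(c(.0145,.081),vel=.05); st("in")
for d in (.004,-.004,-.02,-.06): r.line_to(c(d,.081),vel=.08); st(d)
r.sleep(.4)
snap("wrist","w_out")
r.line_to(c(-.12,.082),vel=.15)
a,_=snap("wrist","w_out2"); t,_=snap("top","t_out"); st("out")
b=cv2.imread("pics/w_out.png")
cv2.imwrite("pics/out.png",np.hstack([b[:,160:480],a[:,200:440],cv2.resize(t[135:235,340:400],(240,400))]))
E
```

```text
in 17.57 [ 0.6897 -0.1174  0.0802] [-4.9365 -0.3651 -0.3084]
0.004 17.86 [ 0.6799 -0.1179  0.0812] [-0.8168  0.5382 -0.8314]
-0.004 18.11 [ 0.6721 -0.1186  0.0813] [-0.0236  0.6954  0.2697]
-0.02 18.46 [ 0.6559 -0.1197  0.081 ] [ 0.7347 -0.9502  1.0112]
-0.06 19.11 [ 0.6163 -0.1222  0.0813] [1.0737 0.1467 0.3734]
out 20.21 [ 0.5575 -0.1258  0.0827] [-0.4689  0.2768 -0.0879]
```

View pics/out.png

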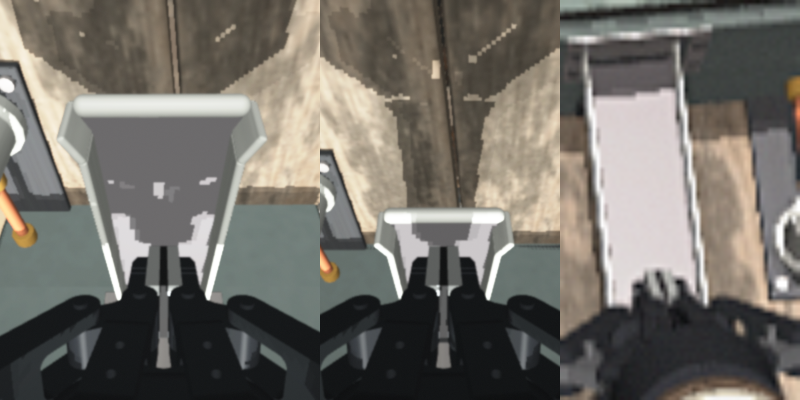

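```bash
python3 - <<'E'
import cv2,numpy as np
a=cv2.imread("pics/top0.png");b=cv2.imread("pics/t_out.png")
d=cv2.absdiff(a,b).max(2)[138:165,342:380]
print(d.mean(),d.max()); print(d[4:20:3])
E
```

```text
2.5789473684210527 9
[[4 2 3 3 2 3 2 2 3 0 3 3 2 2 4 2 2 1 3 1 3 4 3 2 1 2 2 2 6 2 1 3 2 2 0 3
  2 1]
 [3 2 5 2 7 5 3 2 2 1 4 1 1 1 2 3 2 2 2 2 2 5 4 3 2 2 1 1 1 4 3 2 1 4 1 3
  3 3]
 [2 2 1 3 4 2 6 4 2 6 3 2 3 3 6 5 2 4 1 4 2 1 4 6 1 2 2 4 0 3 1 2 1 4 3 3
  3 3]
 [2 2 1 4 2 3 0 2 1 1 1 2 2 3 3 4 2 1 2 3 4 2 3 4 2 3 2 4 2 1 2 4 3 4 4 5
  4 1]
 [3 3 4 3 3 2 1 3 2 5 1 4 2 1 1 2 3 2 3 1 2 1 2 4 2 2 1 3 2 3 1 5 3 1 1 3
  2 4]
 [2 3 2 1 4 0 3 3 3 1 2 4 2 2 1 3 4 1 1 1 2 2 4 4 0 4 3 3 0 2 3 1 4 3 5 2
  3 4]]
```

The flap region matches the start image to within noise, so the flap is shut. Next I press the plunger.

```bash
python3 - <<'E'
from h import *
np.set_printoptions(precision=4,suppress=True)
def st(t):
    s=r.read_state(); print(t,round(s["time"],2),s["tool_pos"],s["wrist_force"]); return s
r.line_to([.55,-.13,.2],vel=.2)
x,y=.596,-.2185
r.movep([x,y,.15],[180,0,183]); st("over")
r.line_to([x,y,.104],vel=.1); st("near")
for z in (.099,.096,.093,.090,.088,.087,.086,.085,.084,.083,.082):
    r.line_to([x,y,z],vel=.04); s=st(z)
    if s["wrist_force"][2]>20: break
r.sleep(.3); st("held"); snap("side","s_press")
r.line_to([x,y,.104],vel=.08); r.line_to([x,y,.2],vel=.15); r.sleep(.3); st("up")
r.movep([.45,-.13,.25],[180,0,183])
b,_=snap("side","s_end"); t,_=snap("top","t_end"); st("end")
a=cv2.imread("pics/s_press.png"); 
cv2.imwrite("pics/fin.png",np.hstack([cv2.resize(a[220:310,300:390],(380,380)),cv2.resize(b[220:310,300:390],(380,380))]))
a=cv2.imread("pics/top0.png"); print(cv2.absdiff(a,t).max(2)[138:150,345:378].mean(), cv2.absdiff(cv2.imread("pics/side0.png"),b).max(2)[240:300,315:385].mean())
E
```

```text
over 22.41 [ 0.596  -0.2175  0.1496] [0.1364 0.4799 0.0678]
near 23.02 [ 0.5959 -0.2183  0.1037] [0.2208 0.5438 0.6784]
0.099 23.29 [ 0.5961 -0.2185  0.0991] [-0.4347  0.375   0.6265]
0.096 23.54 [ 0.5966 -0.2185  0.0967] [ 0.1281 -0.2683  4.5083]
0.093 23.79 [ 0.5966 -0.2185  0.0938] [-0.0615  0.2093  6.7867]
0.09 24.04 [ 0.5966 -0.2185  0.0911] [-0.6176 -1.2808  7.4595]
0.088 24.29 [ 0.5967 -0.2185  0.0893] [-2.0816  0.3606  8.5415]
0.087 24.54 [ 0.5967 -0.2185  0.0884] [-1.4295  0.63    9.2814]
0.086 24.79 [ 0.5967 -0.2185  0.0878] [-3.1851  0.3522 11.0427]
0.085 25.04 [ 0.5968 -0.2185  0.0877] [-5.0946 -0.2381 17.5306]
0.084 25.29 [ 0.5969 -0.2185  0.0877] [-7.2745  0.2277 23.7006]
held 25.59 [ 0.5969 -0.2185  0.0877] [-8.4019  0.1973 22.4359]
up 27.13 [ 0.5957 -0.2184  0.1992] [-0.1187  0.5091  0.1762]
end 27.98 [ 0.4511 -0.1308  0.2502] [-0.1815  0.0647  0.0278]
7.921717171717172 2.7645238095238094
```

View pics/fin.png

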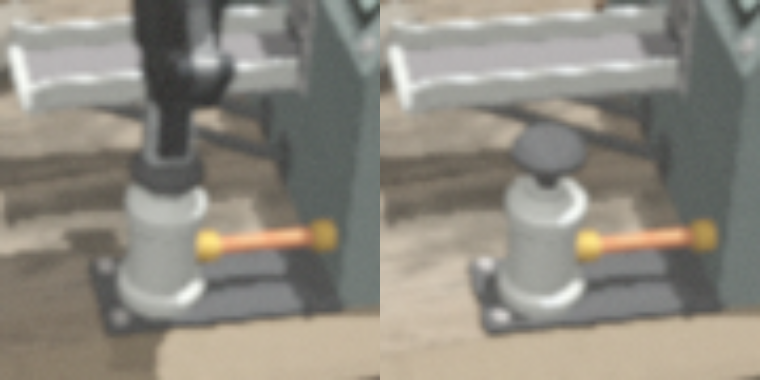

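The plunger hit its stop, with the force rising from 11 to 23 N at z 0.0877, and it has sprung back up. Handing in.

```bash
python3 -c "
from bench import r
print(r.job_done())"
```

```text
the job is handed in; nothing more can be done
None
```

The job is handed in at about 28 s: the nut was pushed in past the tray's inner edge and nothing was left on the tray, the flap was checked shut before the press, and the plunger went down to its stop and sprang back up; the nut's drop was inferred rather than seen.

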